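# Press the grease gun home on a linear guide's angled nipple and hold the pump stroke

### The job

Grease the linear guide's carriage: lift the push-type grease gun out of its stand, bring its coupler squarely in line with the angled grease nipple on the carriage, and press it on along the nipple's axis until the coupler snaps over the nipple's head. Then keep pushing so that the barrel sinks onto the nozzle against its spring, at least two thirds of the pump stroke, and finish like that: still gripping the gun, square to the nipple, with the spring held in. Leave the loupe, the flux tin and the dropper bottle standing where they are.

Things in the scene. Friction and masses are not known exactly. Their poses are not given: they have to be found in the camera images.
- gun_grip (a point): Middle of the grease gun's barrel, where to grip; on the gun's axis, z from nozzle to end cap. The gun stands upright in its stand, nozzle down; round, about 0.28 kg. Aluminium barrel 28 mm in diameter, from 28 mm below this point to 14 mm above; black end cap 30 mm wide, top 32 mm above. Steel flange 40 mm wide, 28 to 34 mm below, rests on the stand's rim. Coupler mouth 90 mm below (spring at rest).
- coupler_mouth (a point): Centre of the coupler's open mouth, the gun's lowest point; axes as the gun's; moves with the nozzle. Steel sleeve 22 mm in diameter, 28 mm long, on a 12 mm tube. The mouth is a cone 17 mm wide that narrows in 4.5 mm to an 11.4 mm bore. Four spring jaws stand in the bore 5.5 mm inside the mouth; the nipple's head spreads them (about 5 to 8 N along the axis) and they snap shut behind it.
- coupler_seat (a point): Point on the coupler's axis, 10.1 mm inside the mouth (79.9 mm below gun_grip at rest), where the centre of the nipple's head lies once the coupler has snapped home. Axes as the gun's; moves with the nozzle.
- nozzle (a joint): Pump stroke, m: how far the nozzle with the coupler has slid into the barrel. 0 at rest, 0.012 fully in. Its spring needs about 11 N to start and 16 N fully in, so the jaws close over the head first; as the gun is pushed further this value grows and gun_grip nears the mouth by as much.
- nipple_head (a point): Centre of the grease nipple's round head, about 84 mm above the desk. z is the nipple's axis, pointing outward: up, leaning 35 degrees from vertical to the guide's front (-x of the guide). Head 10 mm in diameter, tip 5 mm further along +z; behind it a neck 6.5 mm wide to 12.5 mm below the centre, then a brass angle body 11 mm wide that rises from the top of the carriage's +y end cap.
- carriage (a joint): Place of the carriage along its rail, m: 0 in the middle, positive to the guide's +y end, at most 0.034 either way. It slides stiffly (about 4 N); pressing along the nipple's axis does not move it.
- guide: Linear guide, fixed on the desk: aluminium plate 90 x 210 mm, 12 mm thick, a steel rail along its y axis (28 mm wide, top 38 mm above the desk) and on it a steel carriage 60 mm wide and 92 mm long with black end caps, top 56 mm above the desk. Origin: centre of the plate's underside; -x is its front, turned roughly to the robot.
- gun_stand: The gun's stand, fixed: round dark steel foot 68 mm in diameter with an upright dark steel tube, outside 37 mm, bore 29 mm, rim 70 mm above the origin (centre of its underside, on the desk). The gun lifts straight up and out, 56 mm to come clear of the rim.
- loupe: Black eye loupe, 33 mm wide and 28 mm high, standing behind the guide. Origin: centre of its underside. Leave it.
- flux_tin: Small round white flux tin, 47 mm wide and 18 mm high, standing behind the guide. Origin: centre of its underside. Leave it.
- flux_bottle: White dropper bottle with a needle nozzle, 25 mm wide and 104 mm high, on the green mat left of the gun's stand. Origin: centre of its underside. Leave it.
Things that resemble listed ones, but are neither listed nor needed, are in the scene too. There is more than one size of the part that bears gun_grip; the job needs the smallest.

How it is judged:
On the way, in this order (a step that is already met when the one before it is completed fails the run):
1. the gun is gripped and lifted clear of its stand (z of coupler_mouth in the frame of gun_stand above 0.074 m and contact force between the fingers and grease_gun above 1 N), for 0.1 s.
2. the coupler has snapped over the nipple's head, square to it (distance between coupler_seat and nipple_head below 0.003 m and angle between the z axis of coupler_seat and the z axis of nipple_head, either way round below 0.2 rad), for 0.1 s.
At the end, for the whole second after the job is handed in: Through the last second the gun is gripped, its coupler sits snapped over the head (seat within 3 mm of the head's centre), its axis is within about 10 degrees of the nipple's, the nozzle is at least 7.2 mm of its 12 mm into the barrel, and it bears on the nipple with over 8 N (distance between coupler_seat and nipple_head below 0.003 m and angle between the z axis of coupler_seat and the z axis of nipple_head, either way round below 0.17 rad and value of joint nozzle above 0.0072 m and contact force between the fingers and grease_gun above 1 N and contact force between grease_gun and guide above 8 N); the arm keeps its last pose, push and grip.
It fails at once if the loupe is pushed away or knocked over (distance of loupe from where it was at the start of the episode above 0.03 m or angle between loupe's own z axis and vertical above 0.5 rad).
It fails at once if the flux tin is pushed away or knocked over (distance of flux_tin from where it was at the start of the episode above 0.03 m or angle between flux_tin's own z axis and vertical above 0.5 rad).
It fails at once if the dropper bottle is pushed away or knocked over (distance of flux_bottle from where it was at the start of the episode above 0.03 m or angle between flux_bottle's own z axis and vertical above 0.5 rad).
It also fails if it takes over 45 s, if anything falls off the work surface, if the arm or the gripper's body presses on something with over 40 N, if the wrist force passes 120 N, or if a joint passes its speed limit or range.

### The arm

A 7-joint arm with a two-finger parallel gripper is mounted at the origin on a cart in front of the work surface, level with it; the furniture and walls round the work are solid. World frame = base frame: x ahead of the robot, y to its left, z up, the work surface at z = 0. Lengths are in m, angles in rad, forces in N, time in s.
With the tool pointing down it reaches from about 0.4 to 0.85 m from the base axis. Payload 4.4 kg.
Tool frame: the origin (TCP) lies at the very end of the fingers, on their centre line; the grasp point (between the pads) lies 19 mm behind it; z points along the fingers, y is the line along which they close (so a half turn about z gives the same grasp; the last joint's range is limited). The gripper opens to 94 mm and grips with 3 to 60 N. Pads are 16 mm wide; open, the fingers measure 119 mm over their backs; the gripper's body (75 mm by 177 mm) begins 78 mm behind the grasp point.
Start: joints at [-0.066, 0.628, 0.038, 1.517, -0.027, 0.996, -0.02], TCP at [0.65, 0, 0.205] pointing down, gripper open.
Joint ranges: [-3.06, 3.06], [-0.37, 2.12], [-1.25, 1.32], [0.18, 2.47], [-1.1, 4.24], [0.23, 1.98], [-2.94, 2.94]. Speed limits (rad/s): [2.57, 2.57, 3.14, 3.14, 3.14, 3.14, 3.14].

### API

Orientations are given as a 3x3 rotation matrix whose columns are the frame's x, y, z axes.
In Python, from workcell import ctrl gives the robot as it stands. Calls block until the motion is done:
- ctrl.reach(position, orientation): joint-space move of the TCP to a pose.
- ctrl.line_to(position, orientation=None, vel=0.15): straight line of the TCP; orientation=None keeps the orientation; vel is the mean speed in m/s.
- ctrl.move_j(angles): joint-space move.
- ctrl.move_gripper(opening): opening from 0.0 (shut) to 1.0 (fully open); the grip force is fixed at half the most; returns when the fingers have stopped.
- ctrl.wait(seconds).
- ctrl.solve_ik(position, orientation): joint angles nearest the present ones, or None.
- ctrl.state(): the state.
- ctrl.grab_frame(name): name is "scene" or "side" or "wrist"; returns the picture (384x512x3 uint8, red, green, blue); there is no depth.
- ctrl.calibration(name): a dict with "vertical_fov" (degrees; the focal length in pixels is half the picture's height over the tangent of half this angle, whatever the lens; pixels are square), "cx", "cy" (the principal point, pixels), "world_from_camera" (4x4, takes a point from camera to world coordinates); the wrist camera has in their place "hand_eye" (4x4, takes a point from camera to tool coordinates, whose origin is the TCP and whose axes are the flange's). Camera axes: x right, y down, z forward; pixel columns grow to the right and rows downward; lengths in m; the calibration is good to about 2 mm. The wrist camera is an equidistant fisheye: a pixel r from the principal point sees the ray r / f radians off the axis. A picture is of the moment at which its call begins: read the wrist's pose just before it. calibration takes no time and is no camera call.
A pose or a line that the arm cannot do raises ctrl.IKError and nothing moves.
- ctrl.close_job(): hands the job in; it is judged then, once.
Trained networks look in the newest picture that a camera, given by its name, has taken for a name from the list of things; names that differ only in an ending like _2 or _b are one class to them, and where a whole thing is asked for, a point or a joint stands for the part that bears it (a point fixed in the world has none). Each returns a list of dicts, best first, with "conf" (0 to 1); they miss things now and then, are a little off and sometimes report something else, mostly with a low value. They report only what shows in the picture. A call takes as long as a camera call. They do not tell look-alikes from the thing itself.
- ctrl.cut_out(camera, label): "region" (384x512 bool, what is visible of it) and "point" ([row, column] in pixels, amid what is visible of it).
- ctrl.tip_of(camera, label): "point" ([row, column] in pixels: a listed point, or the origin of a listed thing).
The state is a dict: "t": time; "joints": joint angles; "dq": joint speeds; "joint_torque": joint torques, N m; "tcp_pos": TCP position; "tcp_rot": TCP orientation; "ft_force": force on the tool from outside, world axes, zero at the start; "wrist_torque": the same for the moment, N m; "opening": opening from 0.0 (shut) to 1.0 (fully open); "finger_force": force on a finger pad.
Only numpy, scipy, OpenCV 4.12 (cv2) and the standard library are available. Lean on these libraries where they do the work, as an engineer would, in place of code of your own. Each camera call takes 0.05 s, during which the arm holds its last target. There are 200 camera calls.

## Working session

There is one attempt and no reset: what is moved stays moved. The work goes in short steps, each a Python script; the robot and the scene stay as the last script left them, time stands still between calls to the robot, and variables do not carry over. Pictures are saved under pics/ and viewed, at most 10 in all, crops included, and the job is handed in when it is done.

```bash
mkdir -p pics; cat > h.py <<'E'
import numpy as np,cv2
from workcell import ctrl
def save(n,f): cv2.imwrite('pics/'+f,cv2.cvtColor(ctrl.grab_frame(n),cv2.COLOR_RGB2BGR))
def ray(cam,rc,st=None):
    c=ctrl.calibration(cam); f=192/np.tan(np.radians(c['vertical_fov']/2))
    d=np.array([rc[1]-c['cx'],rc[0]-c['cy']])/f
    if cam=='wrist':
        r=np.linalg.norm(d); v=np.r_[d/max(r,1e-9)*np.sin(r),np.cos(r)]
        T=np.eye(4);T[:3,:3]=st['tcp_rot'];T[:3,3]=st['tcp_pos'];T=T@c['hand_eye']
    else: v=np.r_[d,1.];T=np.array(c['world_from_camera'])
    v=T[:3,:3]@v
    return T[:3,3],v/np.linalg.norm(v)
def atz(o,v,z): return o+v*(z-o[2])/v[2]
def tri(rays):
    A=sum(np.eye(3)-np.outer(v,v) for o,v in rays);b=sum((np.eye(3)-np.outer(v,v))@o for o,v in rays)
    p=np.linalg.solve(A,b);return p,[np.linalg.norm(np.cross(p-o,v)) for o,v in rays]
E
python3 - <<'E'
from h import *
st=ctrl.state()
for n in ['scene','side','wrist']:
    save(n,n+'0.png')
    print(n,ctrl.calibration(n))
    for l in ['gun_grip','coupler_mouth','nipple_head','guide','gun_stand','flux_bottle','loupe','flux_tin']:
        for d in ctrl.tip_of(n,l)[:4]:
            o,v=ray(n,d['point'],st); z={'gun_grip':.104,'nipple_head':.084,'coupler_mouth':.014}.get(l,0)
            print(n,l,round(d['conf'],2),np.round(d['point']),atz(o,v,z).round(3))
E
cd pics; python3 -c "
import cv2,numpy as np
a=[cv2.imread(n+'0.png') for n in ['scene','side']]
for n,i in zip('ab',a): cv2.imwrite(n+'.png',cv2.resize(i,(768,576)))"
```

```text
scene {'vertical_fov': 42.979216989637536, 'cx': 247.7331040684862, 'cy': 194.7867620443848, 'world_from_camera': array([[ 0.7781469 , -0.26186918,  0.57088698, -0.12899579],
       [-0.62808132, -0.32606498,  0.70653768, -0.7946667 ],
       [ 0.00112581, -0.90835354, -0.41820159,  0.6441268 ],
       [ 0.        ,  0.        ,  0.        ,  1.        ]])}
scene gun_grip 0.86 [191. 174.] [0.471 0.263 0.104]
scene gun_grip 0.59 [166. 297.] [0.858 0.19  0.104]
scene gun_grip 0.58 [148. 184.] [0.674 0.539 0.104]
scene coupler_mouth 0.62 [182. 187.] [0.641 0.476 0.014]
scene coupler_mouth 0.56 [244. 342.] [ 0.729 -0.114  0.014]
scene nipple_head 0.72 [213. 284.] [0.636 0.007 0.084]
scene guide 0.97 [249. 310.] [ 0.667 -0.06   0.   ]
scene gun_stand 0.72 [220. 174.] [0.479 0.292 0.   ]
scene flux_bottle 0.56 [197. 164.] [0.537 0.447 0.   ]
scene flux_tin 0.48 [228. 316.] [0.758 0.004 0.   ]
side {'vertical_fov': 44.057375029419006, 'cx': 251.67562298367918, 'cy': 197.77539102723978, 'world_from_camera': array([[-0.85515128, -0.29926227,  0.42327105,  0.16780306],
       [-0.51836208,  0.
[... 809 characters left out ...]
4, 'cy': 195.45299450906205, 'hand_eye': array([[-9.83740457e-05, -9.70187180e-01, -2.42356816e-01,
         6.96472524e-02],
       [ 9.99999990e-01, -7.07134660e-05, -1.22830243e-04,
        -8.43662345e-04],
       [ 1.02030436e-04, -2.42356826e-01,  9.70187177e-01,
        -1.79365037e-01],
       [ 0.00000000e+00,  0.00000000e+00,  0.00000000e+00,
         1.00000000e+00]])}
wrist gun_grip 0.9 [ 54. 435.] [0.842 0.156 0.104]
wrist coupler_mouth 0.94 [ 70. 379.] [0.812 0.145 0.014]
wrist nipple_head 0.94 [189. 235.] [0.629 0.001 0.084]
wrist guide 0.7 [225. 259.] [ 0.656 -0.068  0.   ]
wrist loupe 0.84 [244. 320.] [ 0.744 -0.098  0.   ]
wrist flux_tin 0.86 [175. 328.] [0.748 0.002 0.   ]
```

View pics/a.png

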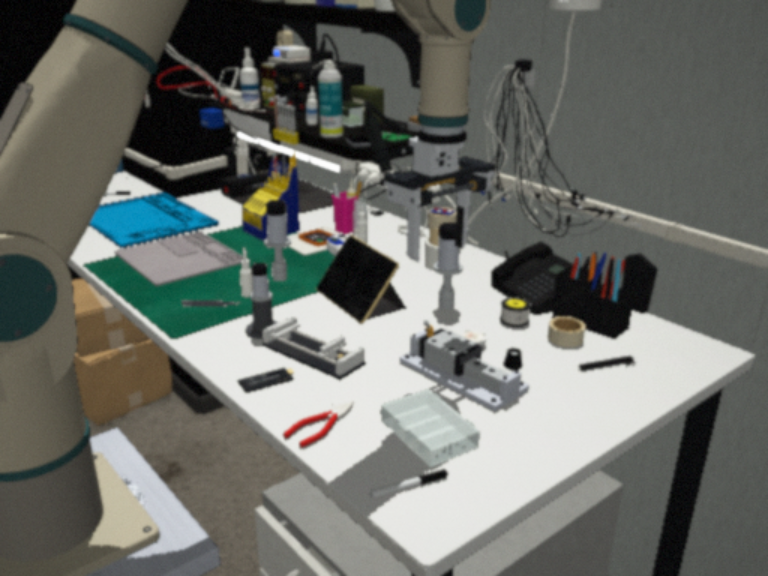

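View pics/b.png

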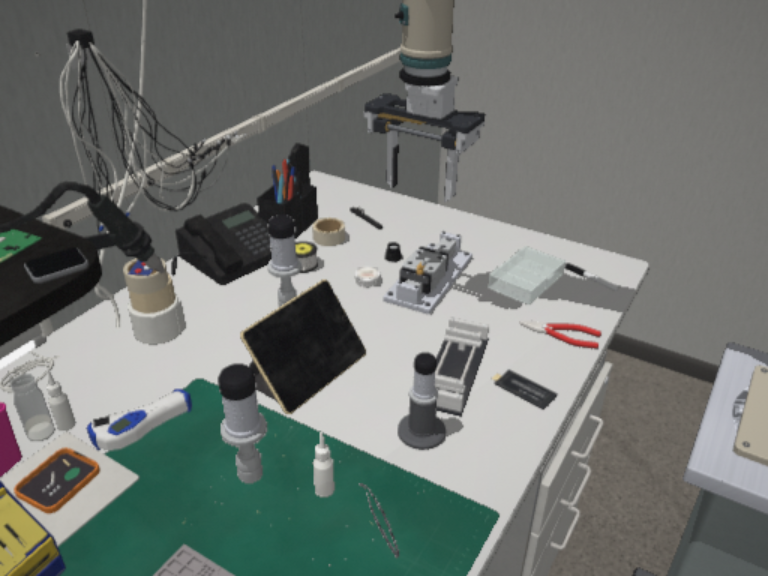

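View pics/wrist0.png

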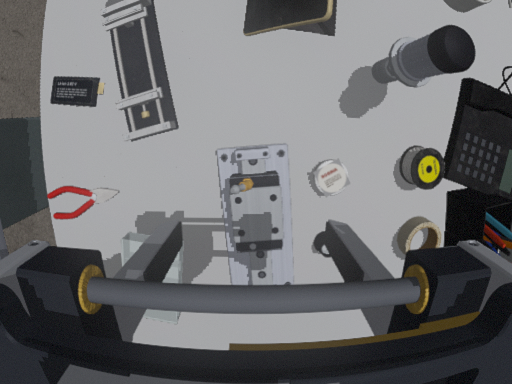

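The scene and side pictures show the smallest gun in its stand at about (0.48, 0.29), with two larger decoys, one on the mat and one at the rear. The wrist picture shows the nipple at about pixel (235,189), leaning to the left (robot side), on a guide turned by a few degrees. I'll take closer views next.

```bash
python3 - <<'E'
from h import *
R=np.array(ctrl.state()['tcp_rot']);print(R.round(3))
R=np.array([[0,1,0],[1,0,0],[0,0,-1.]])
rs={k:[] for k in ['nipple_head','gun_grip','gun_stand','flux_bottle']}
def look(cam,labels,near):
    st=ctrl.state();
    for l in labels:
        for d in ctrl.tip_of(cam,l)[:4]:
            o,v=ray(cam,d['point'],st); p=atz(o,v,{'gun_grip':.104,'nipple_head':.084}.get(l,0))
            if np.linalg.norm(p[:2]-near[l])<.05: rs[l].append((o,v));print(cam,l,round(d['conf'],2),np.round(d['point']),p.round(4));break
near={'nipple_head':(.63,.006),'gun_grip':(.483,.285),'gun_stand':(.484,.292),'flux_bottle':(.54,.447)}
ctrl.grab_frame('scene');look('scene',near,near);ctrl.grab_frame('side');look('side',near,near)
for i,p in enumerate([(.63,0,.28),(.72,-.02,.28),(.54,-.02,.28)]):
    ctrl.reach(p,R);ctrl.wait(.3);save('wrist',f'n{i}.png');look('wrist',['nipple_head'],near)
    if i==0: np.save('n0.npy',[np.r_[ctrl.state()['tcp_pos'],np.array(ctrl.state()['tcp_rot']).ravel()]])
for i,p in enumerate([(.53,.22,.30),(.44,.25,.30)]):
    ctrl.reach(p,R);ctrl.wait(.3);save('wrist',f'g{i}.png');look('wrist',['gun_grip','gun_stand'],near)
for l in rs:
    if len(rs[l])>1: p,e=tri(rs[l]);print(l,p.round(4),np.round(e,4))
print(ctrl.state()['t'])
E
cd pics; python3 -c "
import cv2,numpy as np
a=[cv2.imread(n+'.png') for n in ['n0','g0']]
cv2.imwrite('c.png',cv2.resize(a[0],(800,600),interpolation=cv2.INTER_CUBIC))
cv2.imwrite('d.png',a[1])"
```

```text
[[ 0.  1. -0.]
 [ 1. -0.  0.]
 [ 0. -0. -1.]]
scene nipple_head 0.97 [214. 281.] [0.6263 0.0079 0.084 ]
scene gun_grip 0.78 [187. 173.] [0.4823 0.2872 0.104 ]
scene gun_stand 0.59 [222. 174.] [0.4709 0.2791 0.    ]
scene flux_bottle 0.5 [196. 164.] [0.542  0.4521 0.    ]
side nipple_head 0.73 [171. 284.] [ 0.6371 -0.0087  0.084 ]
side gun_stand 0.86 [286. 280.] [ 0.4864  0.2855 -0.    ]
side flux_bottle 0.67 [326. 214.] [0.5443 0.4462 0.    ]
wrist nipple_head 0.82 [177. 255.] [6.305e-01 6.000e-04 8.400e-02]
wrist nipple_head 0.62 [160. 184.] [0.6296 0.0039 0.084 ]
wrist nipple_head 0.8 [160. 325.] [0.632  0.0027 0.084 ]
wrist gun_stand 0.76 [124. 223.] [0.4816 0.2861 0.    ]
wrist gun_grip 0.94 [147. 283.] [0.477  0.2889 0.104 ]
wrist gun_stand 0.75 [141. 279.] [0.4818 0.2895 0.    ]
nipple_head [0.6296 0.0035 0.0887] [0.0065 0.0037 0.0022 0.0014 0.0012]
gun_grip [0.4794 0.2876 0.104 ] [0.0028 0.0028]
gun_stand [ 0.4814  0.2876 -0.0025] [0.0062 0.0059 0.0014 0.0019]
flux_bottle [0.5414 0.4486 0.0025] [0.0014 0.0014]
6.9833
```

View pics/c.png

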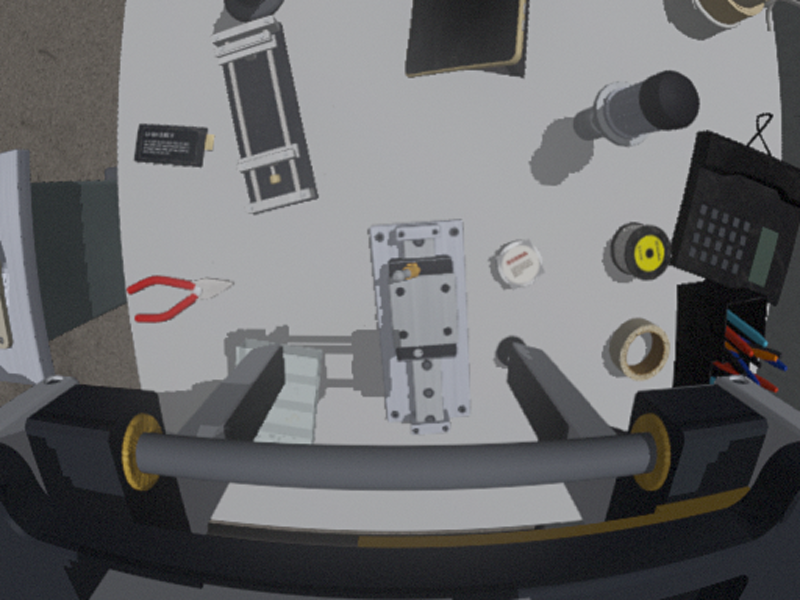

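View pics/d.png

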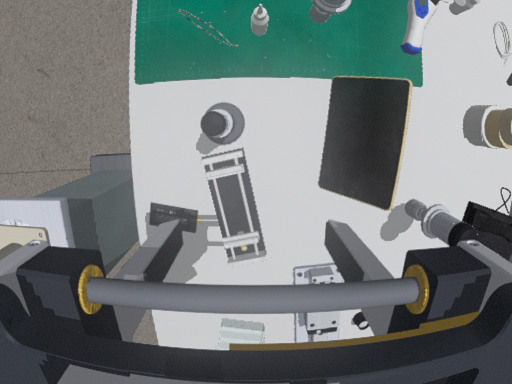

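The close views show the nipple head at about (397,272) in the enlarged picture. The guide's plate screws are at (381,237), (461,231), (394,415) and (464,409). The stand with the gun is at (220,123) in the second picture. I'll compute the guide's yaw from the screws and then grasp the gun.

```bash
python3 - <<'E'
from h import *
a=np.load('n0.npy')[0];st={'tcp_pos':a[:3],'tcp_rot':a[3:].reshape(3,3)}
P=[atz(*ray('wrist',(r*.64,c*.64),st),.012) for c,r in [(381,237),(461,231),(394,415),(464,409)]]
P=np.array(P);print(P.round(4))
for q in (P[0]-P[2],P[1]-P[3]): print('yaw',np.degrees(np.arctan2(-q[0],q[1])))
for q in (P[1]-P[0],P[3]-P[2]): print('yaw',np.degrees(np.arctan2(q[1],q[0])))
print('head',atz(*ray('wrist',(272*.64,397*.64),st),.085))
R=np.array([[0,1,0],[1,0,0],[0,0,-1.]])
x,y=.480,.288
ctrl.reach((x,y,.20),R);ctrl.line_to((x,y,.0815),R)
s=ctrl.state();print(s['ft_force'],s['tcp_pos'])
ctrl.move_gripper(0);s=ctrl.state();print('grip',s['opening'],s['finger_force'],s['ft_force'])
ctrl.line_to((x,y,.19),R);ctrl.wait(.2)
s=ctrl.state();print('up',s['opening'],s['finger_force'],s['ft_force'],s['t'],s['tcp_pos'])
save('wrist','h.png')
Rt=np.array(s['tcp_rot'])
for l,z in (('gun_grip',-.0235),('coupler_mouth',.0665)):
    for d in ctrl.tip_of('wrist',l)[:2]:
        o,v=ray('wrist',d['point'],s); o=Rt.T@(o-s['tcp_pos']);v=Rt.T@v
        print(l,d['conf'],d['point'],atz(o,v,z).round(4))
# IK options for press pose
for yaw in (2,6):
  for w in range(4):
    t=np.radians(yaw);Z=np.array([[np.cos(t),-np.sin(t),0],[np.sin(t),np.cos(t),0],[0,0,1]])
    n=Z@[-np.sin(np.radians(35)),0,np.cos(np.radians(35))]
    ty=Z@[[0,1,0],[0,-1,0],[np.cos(np.radians(35)),0,np.sin(np.radians(35))],[-np.cos(np.radians(35)),0,-np.sin(np.radians(35))]][w]
    M=np.c_[np.cross(ty,-n),ty,-n]
    for dd in (.056,.12):
        q=ctrl.solve_ik(np.array([.63,.003,.085])+n*dd,M);print(yaw,w,dd,None if q is None else np.round(q,2))
E
```

```text
[[ 0.6143  0.026   0.012 ]
 [ 0.6916  0.0323  0.012 ]
 [ 0.6266 -0.1632  0.012 ]
 [ 0.7019 -0.1567  0.012 ]]
yaw 3.721953736386291
yaw 3.140212616742761
yaw 4.640423190615764
yaw 4.887186662089998
head [0.62963131 0.00444693 0.085     ]
[-0.46619788 -0.1506953  -0.2800248 ] [0.48083393 0.28843288 0.08272212]
grip 0.3082029080903572 29.979124558885815 [ 1.28962046  0.81449745 -0.11509673]
up 0.30601180571711906 29.972880749119213 [-0.19298376  0.14690839 -3.14420028] 10.5583 [0.47937561 0.28763519 0.18893433]
gun_grip 0.84 [247.1, 254.1] [ 0.0003 -0.0004 -0.0235]
gun_grip 0.59 [6.4, 429.5] [ 0.1486  0.1058 -0.0235]
coupler_mouth 0.9 [38.4, 377.1] [0.1495 0.1073 0.0665]
coupler_mouth 0.5 [207.1, 254.3] [-0.0021  0.0001  0.0665]
2 0 0.056 [ 0.63  0.78 -1.06  2.34  2.07  0.77 -0.39]
2 0 0.12 [ 0.67  0.59 -1.05  2.38  1.98  0.61 -0.38]
2 1 0.056 [ 0.17  0.57 -0.33  2.35  2.68  0.42  2.05]
2 1 0.12 [ 0.19  0.41 -0.33  2.4   2.61  0.3   2.09]
2 2 0.056 [ 0.5   0.68 -0.82  2.34  2.21  0.61 -2.14]
2 2 0.12 [ 0.55  0.51 -0.85  2.39  2.1   0.49 -2.09]
2 3 0.056 [ 0.63  0.78 -1.06  2.34  2.07  0.77  1.18]
2 3 0.12 [ 0.67  0.59 -1.05  2.38  1.98  0.61  1.19]
6 0 0.056 [ 0.67  0.79 -1.06  2.33  2.1   0.7  -0.32]
6 0 0.12 [ 0.72  0.59 -1.05  2.38  2.02  0.54 -0.31]
6 1 0.056 [ 0.22  0.57 -0.33  2.35  2.82  0.38  2.  ]
6 1 0.12 [ 0.24  0.41 -0.33  2.39  2.83  0.27  1.98]
6 2 0.056 [ 0.6   0.72 -0.91  2.34  2.2   0.61 -2.01]
6 2 0.12 [ 0.68  0.56 -0.98  2.38  2.07  0.49 -1.93]
6 3 0.056 [ 0.67  0.79 -1.06  2.33  2.1   0.7   1.25]
6 3 0.12 [ 0.72  0.59 -1.05  2.38  2.02  0.54  1.26]
```

View pics/h.png

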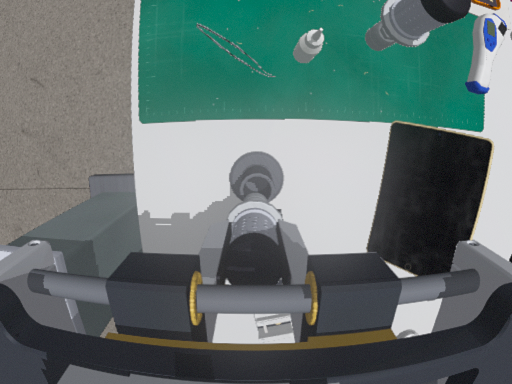

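The gun is held in the fingers and centred, with the tube and coupler hanging straight at about (255,200). It is clear of the stand. Next I scan spin angles for a good IK solution.

```bash
cat >> h.py <<'E'
def axes(yaw,spin,tilt=35):
    t=np.radians(yaw);a=np.radians(tilt);Z=np.array([[np.cos(t),-np.sin(t),0],[np.sin(t),np.cos(t),0],[0,0,1]])
    n=Z@[-np.sin(a),0,np.cos(a)]; e=Z@[0,1,0]; f=np.cross(n,e); s=np.radians(spin)
    ty=np.cos(s)*e+np.sin(s)*f
    return n,np.c_[np.cross(ty,-n),ty,-n]
E
python3 - <<'E'
from h import *
lo=np.array([-3.06,-.37,-1.25,.18,-1.1,.23,-2.94]);hi=np.array([3.06,2.12,1.32,2.47,4.24,1.98,2.94])
q0=np.array(ctrl.state()['joints']);print(q0.round(2))
H=np.array([.63,.003,.085])
for s in range(0,360,15):
    n,M=axes(3.8,s);out=[]
    for dd in (.05,.10):
        q=ctrl.solve_ik(H+n*dd,M)
        if q is not None:q=np.array(q);out.append((np.round(q,2).tolist(),round(np.minimum(q-lo,hi-q).min(),2),round(np.abs(q-q0).max(),2)))
    print(s,out)
E
```

```text
[-0.57  0.52 -0.03  1.79  0.02  0.83 -0.61]
0 [([0.64, 0.8, -1.06, 2.33, 2.09, 0.75, -0.36], np.float64(0.14), np.float64(2.08)), ([0.68, 0.65, -1.05, 2.37, 2.03, 0.64, -0.36], np.float64(0.1), np.float64(2.01))]
15 [([0.64, 0.8, -1.06, 2.33, 2.09, 0.75, -0.1], np.float64(0.14), np.float64(2.08)), ([0.68, 0.65, -1.05, 2.37, 2.03, 0.64, -0.1], np.float64(0.1), np.float64(2.01))]
30 [([0.64, 0.8, -1.06, 2.33, 2.09, 0.75, 0.17], np.float64(0.14), np.float64(2.08)), ([0.68, 0.65, -1.05, 2.37, 2.03, 0.64, 0.16], np.float64(0.1), np.float64(2.01))]
45 [([0.43, 0.65, -0.68, 2.34, 2.36, 0.53, 0.1], np.float64(0.13), np.float64(2.34)), ([0.44, 0.52, -0.66, 2.38, 2.33, 0.42, 0.09], np.float64(0.09), np.float64(2.31))]
60 [([0.3, 0.61, -0.48, 2.34, 2.56, 0.45, 0.13], np.float64(0.13), np.float64(2.54)), ([0.32, 0.48, -0.49, 2.38, 2.52, 0.36, 0.15], np.float64(0.09), np.float64(2.5))]
75 [([0.3, 0.61, -0.49, 2.34, 2.56, 0.45, 0.4], np.float64(0.13), np.float64(2.54)), ([0.31, 0.48, -0.48, 2.38, 2.53, 0.36, 0.41], np.float64(0.09), np.float64(2.51))]
90 [([0.64, 0.8, -1.06, 2.33, 2.09, 0.75, 1.21
[... 2315 characters left out ...]
loat64(2.16))]
300 [([0.48, 0.68, -0.76, 2.34, 2.3, 0.56, -1.66], np.float64(0.13), np.float64(2.28)), ([0.5, 0.54, -0.75, 2.38, 2.25, 0.46, -1.66], np.float64(0.09), np.float64(2.23))]
315 [([0.43, 0.65, -0.67, 2.34, 2.37, 0.52, -1.48], np.float64(0.13), np.float64(2.35)), ([0.39, 0.5, -0.58, 2.38, 2.41, 0.39, -1.56], np.float64(0.09), np.float64(2.39))]
330 [([0.33, 0.61, -0.52, 2.34, 2.52, 0.46, -1.39], np.float64(0.13), np.float64(2.5)), ([0.36, 0.49, -0.54, 2.38, 2.45, 0.38, -1.35], np.float64(0.09), np.float64(2.43))]
345 [([0.64, 0.8, -1.06, 2.33, 2.09, 0.75, -0.62], np.float64(0.14), np.float64(2.08)), ([0.68, 0.65, -1.05, 2.37, 2.03, 0.64, -0.62], np.float64(0.1), np.float64(2.01))]
```

```bash
python3 - <<'E'
from h import *
R=np.array([[0,1,0],[1,0,0],[0,0,-1.]])
H=np.array([.630,.003,.085]);n,M=axes(3.8,0)
ctrl.line_to((.48,.288,.30),R,vel=.25)
ctrl.reach((.55,.05,.30),R)
q=ctrl.solve_ik(H+n*.12,M);print(np.round(q,2))
ctrl.reach(H+n*.105,M);ctrl.wait(.3)
s=ctrl.state();Rt=np.array(s['tcp_rot']);print(s['t'],s['finger_force'],s['opening'],s['ft_force'],np.array(s['tcp_pos'])-(H+n*.105),(Rt.T@n).round(4))
save('wrist','w1.png')
for l in ('nipple_head','coupler_mouth','gun_grip'):
    for d in ctrl.tip_of('wrist',l)[:2]:
        o,v=ray('wrist',d['point'],s);ot=Rt.T@(o-s['tcp_pos']);vt=Rt.T@v
        print(l,d['conf'],d['point'],'z=.084:',atz(o,v,.084).round(4),'tool mouth',atz(ot,vt,.0687).round(4),'tool head',atz(ot,vt,.105).round(4))
for c in('scene','side'):
    save(c,c+'1.png')
    for l in ('nipple_head','coupler_mouth'):
        for d in ctrl.tip_of(c,l)[:3]:print(c,l,d['conf'],d['point'])
import cv2
a=cv2.imread('pics/scene1.png')[130:280,190:390];b=cv2.imread('pics/side1.png')[90:240,190:390];c=cv2.imread('pics/w1.png')[100:300,120:386]
cv2.imwrite('pics/m1.png',np.vstack([np.hstack([cv2.resize(a,(400,300)),cv2.resize(b,(400,300))]),np.hstack([cv2.resize(c,(400,300)),np.zeros((300,400,3),np.uint8)])]))
E
```

```text
[ 0.69  0.59 -1.05  2.38  1.99  0.58 -0.35]
14.3417 29.974457687640097 0.3045193603838881 [-0.22067479 -0.10089067 -4.42162602] [1.40279975e-04 5.43103452e-05 6.58050430e-05] [-1.e-04 -2.e-04 -1.e+00]
nipple_head 0.57 [193.7, 249.5] z=.084: [ 0.6297 -0.0011  0.084 ] tool mouth [ 0.0102 -0.0036  0.0687] tool head [ 0.0013 -0.0041  0.105 ]
coupler_mouth 0.69 [202.6, 252.8] z=.084: [0.6432 0.0031 0.084 ] tool mouth [ 0.0023 -0.0008  0.0687] tool head [-0.0078 -0.0008  0.105 ]
coupler_mouth 0.69 [235.8, 326.7] z=.084: [0.7009 0.097  0.084 ] tool mouth [-0.0295  0.067   0.0687] tool head [-0.0442  0.0768  0.105 ]
gun_grip 0.6 [244.9, 253.7] z=.084: [0.7256 0.0096 0.084 ] tool mouth [-0.0376  0.      0.0687] tool head [-5.35e-02  1.00e-04  1.05e-01]
scene nipple_head 0.85 [215.7, 282.8]
scene coupler_mouth 0.66 [205.2, 293.9]
scene coupler_mouth 0.61 [203.9, 276.4]
scene coupler_mouth 0.48 [185.2, 186.3]
side nipple_head 0.5 [170.7, 263.5]
side nipple_head 0.29 [189.2, 244.2]
side coupler_mouth 0.85 [316.3, 167.4]
side coupler_mouth 0.65 [167.6, 290.5]
side coupler_mouth 0.43 [205.6, 188.4]
```

View pics/m1.png

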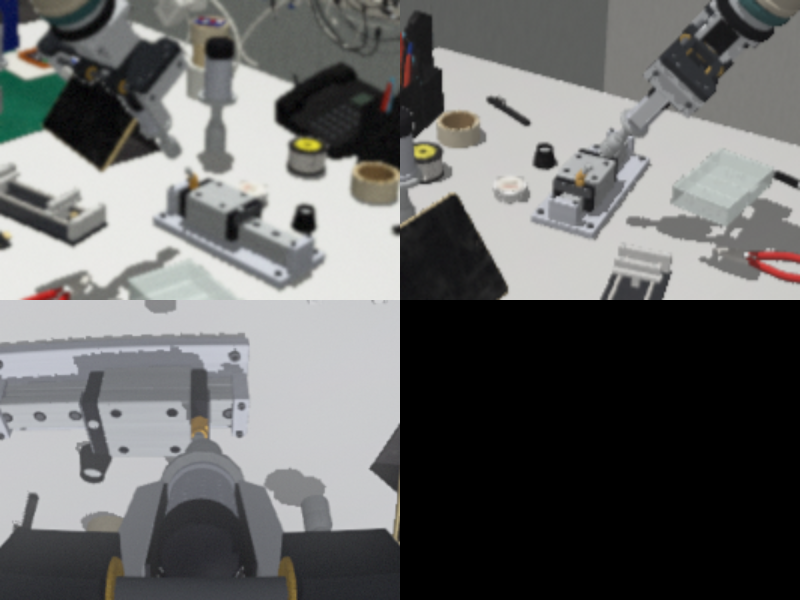

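The composite shows the gun tilted and nearly in line with the brass nipple. In the wrist crop the nipple is about 2–3 px to the left of the coupler. I'll overlay the predicted points on enlarged crops to get the relative offset.

```bash
cat >> h.py <<'E'
def proj(cam,p,st=None):
    c=ctrl.calibration(cam); f=192/np.tan(np.radians(c['vertical_fov']/2))
    if cam=='wrist':
        T=np.eye(4);T[:3,:3]=st['tcp_rot'];T[:3,3]=st['tcp_pos'];T=T@c['hand_eye']
    else: T=np.array(c['world_from_camera'])
    q=T[:3,:3].T@(np.asarray(p)-T[:3,3])
    if cam=='wrist':
        r=np.hypot(q[0],q[1]);k=np.arctan2(r,q[2])/r
        return c['cx']+f*k*q[0],c['cy']+f*k*q[1]
    return c['cx']+f*q[0]/q[2],c['cy']+f*q[1]/q[2]
def crops(cams,pts,out,st,half=(25,18),k=8):
    T=[]
    for (cam,fn,ctr) in cams:
        im=cv2.imread('pics/'+fn);u,v=proj(cam,ctr,st);x0=int(u)-half[0];y0=int(v)-half[1]
        cr=cv2.resize(im[y0:y0+2*half[1],x0:x0+2*half[0]],None,fx=k,fy=k,interpolation=cv2.INTER_CUBIC)
        for p,col in pts:
            a,b=proj(cam,p,st);cv2.drawMarker(cr,(int((a-x0+.5)*k),int((b-y0+.5)*k)),col,cv2.MARKER_CROSS,12,1)
        print(cam,'origin',x0,y0,[np.round(proj(cam,p,st),1) for p,_ in pts]);T.append(cr)
    while len(T)<4:T.append(np.zeros_like(T[0]))
    cv2.imwrite('pics/'+out,np.vstack([np.hstack(T[:2]),np.hstack(T[2:4])]))
E
python3 - <<'E'
from h import *
s=ctrl.state();p=np.array(s['tcp_pos']);R=np.array(s['tcp_rot']);H=np.array([.630,.003,.085])
m=p+R@[0,0,.0687];n=-R[:,2]
crops([('scene','scene1.png',(m+H)/2),('side','side1.png',(m+H)/2),('wrist','w1.png',(m+H)/2)],[(m,(0,0,255)),(H,(0,255,0)),(m+n*.028,(255,0,0)),(H-n*.0125,(255,255,0))],'m2.png',s)
E
```

```text
scene origin 255 192 [array([277.6, 206.1]), array([283. , 214.2]), array([273.2, 199.6]), array([284.8, 216.9])]
side origin 263 151 [array([292.3, 165.3]), array([284.2, 173.3]), array([298.8, 158.8]), array([281.5, 176. ])]
wrist origin 228 181 [array([253.7, 205.1]), array([253.6, 195. ]), array([253.7, 214.9]), array([253.6, 192.1])]
```

View pics/m2.png

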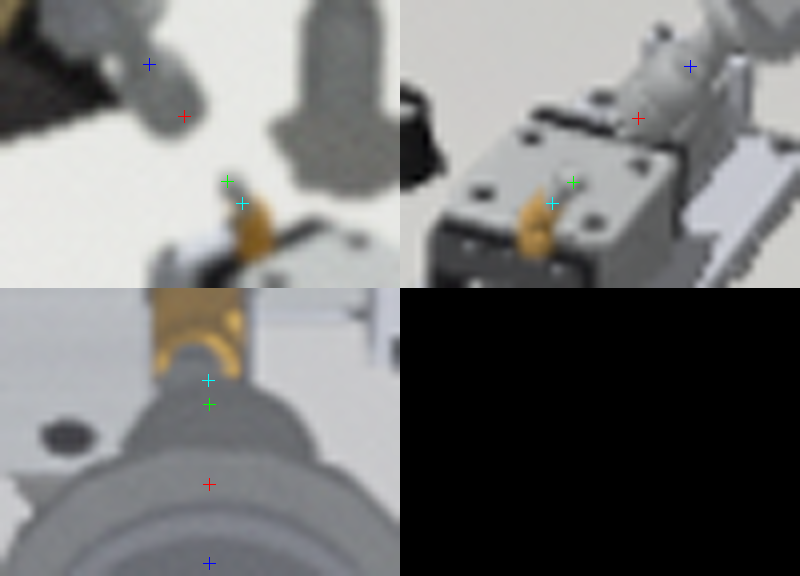

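In the overlay, the wrist view has the coupler centred at about 219 px and the nipple at about 198 px of the 8x crop, so the gun sits 2.4 mm too far along +y. The scene and side views agree on a shift of about 2 mm along −tool x. I'll apply both, approach and re-check.

```bash
python3 - <<'E'
from h import *
n,M=axes(3.8,0);H=np.array([.630,.003,.085])+M@[-.002,-.0023,0];np.save('H.npy',H);print(H)
ctrl.line_to(H+n*(.0687+.016),M,vel=.05);ctrl.wait(.3)
s=ctrl.state();p=np.array(s['tcp_pos']);R=np.array(s['tcp_rot']);print(s['t'],s['ft_force'],p-(H+n*.0847))
for c,f in (('scene','s2.png'),('side','d2.png'),('wrist','w2.png')): save(c,f)
m=p+R@[0,0,.0687]
crops([('scene','s2.png',(m+H)/2),('side','d2.png',(m+H)/2),('wrist','w2.png',(m+H)/2)],[(m,(0,0,255)),(H,(0,255,0)),(m+n*.028,(255,0,0)),(H-n*.0125,(255,255,0))],'m3.png',s)
E
```

```text
[0.63178713 0.00081363 0.08614715]
15.7 [ 0.34079228  0.32540631 -3.1428525 ] [-4.95897133e-06 -1.72679018e-05  2.01652793e-04]
scene origin 257 194 [array([281.8, 210.3]), array([284.1, 213.9]), array([277.5, 203.9]), array([285.9, 216.6])]
side origin 260 152 [array([287.6, 168.7]), array([284. , 172.3]), array([293.9, 162.5]), array([281.3, 175. ])]
wrist origin 228 184 [array([253.7, 205.1]), array([253.7, 200.2]), array([253.7, 214.9]), array([253.7, 196.8])]
```

View pics/m3.png

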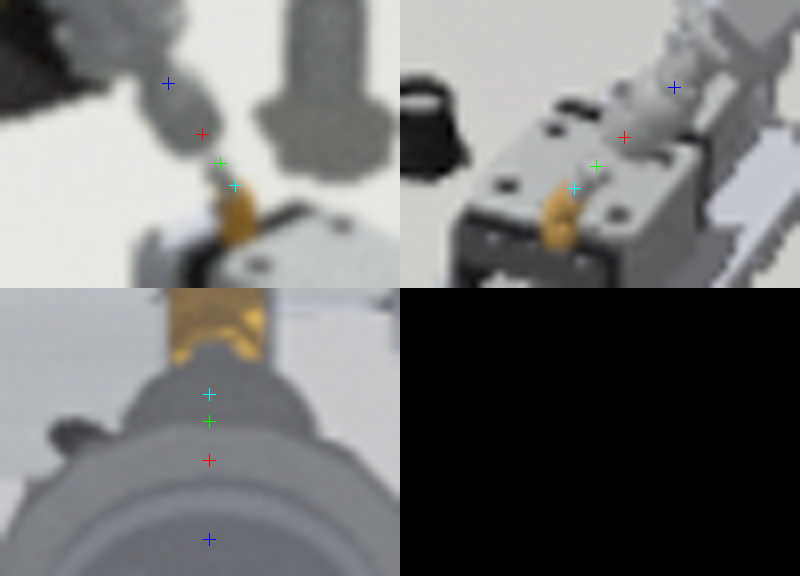

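The wrist view now shows the coupler and nipple concentric, both at about 218 px. The scene and side views are within 1–2 mm, inside the cone's capture range. I'll press in steps and watch the force.

```bash
python3 - <<'E'
from h import *
n,M=axes(3.8,0);H=np.load('H.npy')
f0=np.array(ctrl.state()['ft_force'])
for d in (.080,.076,.073,.071,.069,.067,.065,.063,.061,.059,.057,.055):
    ctrl.line_to(H+n*d,M,vel=.03);s=ctrl.state()
    f=M.T@(np.array(s['ft_force'])-f0);e=M.T@(np.array(s['tcp_pos'])-H-n*d)
    print(d,'f tool',f.round(1),'err mm',(e*1e3).round(1),s['wrist_torque'].round(2) if hasattr(s['wrist_torque'],'round') else s['wrist_torque'],round(s['t'],1))
    if abs(f[2])>22 or np.hypot(*f[:2])>10: print('stop');break
E
```

```text
0.08 f tool [-0.7 -1.3 -0.3] err mm [0.2 0.1 0.2] [-0.    0.95 -0.01] 16.2
0.076 f tool [-0.9 -0.8  0.3] err mm [0.1 0.1 0.2] [ 0.02  1.06 -0.03] 16.4
0.073 f tool [-1.2  0.3  0.2] err mm [0.1 0.  0.1] [ 0.02  0.98 -0.03] 16.7
0.071 f tool [-0.9 -0.2  0.6] err mm [0.  0.  0.1] [ 0.08  0.97 -0.03] 16.9
0.069 f tool [-1.1  1.  -0.6] err mm [ 0.1 -0.   0.1] [-0.    0.98  0.09] 17.2
0.067 f tool [-0.3 -0.4  0.6] err mm [ 0.  -0.   0.1] [-0.02  0.99  0.03] 17.4
0.065 f tool [ 0.2 -0.8  0.5] err mm [ 0.4 -0.1  0.1] [-0.1   1.12 -0.07] 17.7
0.063 f tool [-1.1 -1.6 -1.3] err mm [-0.   0.1  0. ] [-0.05  1.08 -0.06] 17.9
0.061 f tool [-1.  -0.1  1.2] err mm [-0.1 -0.1  0.3] [ 0.03  0.99 -0.  ] 18.2
0.059 f tool [-0.5 -0.2  3.5] err mm [-0.1 -0.2  0.4] [0.04 1.   0.01] 18.4
0.057 f tool [ 0.6 -0.4  5.2] err mm [ 0.4 -0.2  0.3] [-0.06  1.22 -0.07] 18.7
0.055 f tool [ 0.5 -2.1 -4.2] err mm [ 0.1  0.  -0.3] [-0.26  1.3  -0.16] 18.9
```

```bash
python3 - <<'E'
from h import *
n,M=axes(3.8,0);H=np.load('H.npy')
f0=np.array([.34,.33,-3.14])
for d in (.054,.053,.052,.051,.050,.049,.048,.047):
    ctrl.line_to(H+n*d,M,vel=.02);ctrl.wait(.1)
    F=np.mean([M.T@(np.array(ctrl.state()['ft_force'])-f0) for _ in range(1)],0);s=ctrl.state();e=M.T@(np.array(s['tcp_pos'])-H-n*d)
    print(d,'f tool',F.round(1),'err mm',(e*1e3).round(1),round(s['finger_force'],1),round(s['t'],1))
    if F[2]<-17 or np.hypot(*F[:2])>10: print('stop');break
for c,f in (('scene','s3.png'),('side','d3.png'),('wrist','w3.png')): save(c,f)
p=np.array(s['tcp_pos']);m=p+M@[0,0,.0687]
crops([('scene','s3.png',H),('side','d3.png',H),('wrist','w3.png',H)],[(H,(0,255,0)),(p,(0,0,255))],'m4.png',s)
E
```

```text
0.054 f tool [  1.5  -1.7 -11.7] err mm [ 0.1  0.1 -0.7] 30.0 19.3
0.053 f tool [  1.9  -2.9 -11.5] err mm [ 0.   0.1 -0.7] 30.0 19.6
0.052 f tool [  1.8  -2.2 -13. ] err mm [ 0.   0.1 -0.8] 30.0 20.0
0.051 f tool [  0.9  -1.3 -12.6] err mm [ 0.   0.1 -0.8] 30.0 20.3
0.05 f tool [  1.7  -2.  -13. ] err mm [ 0.   0.1 -0.8] 30.0 20.7
0.049 f tool [  2.   -1.6 -13.9] err mm [-0.   0.2 -0.9] 30.0 21.0
0.048 f tool [  1.5  -2.6 -14.2] err mm [ 0.   0.2 -0.9] 30.0 21.4
0.047 f tool [  1.9  -2.1 -13.7] err mm [ 0.   0.2 -0.9] 30.0 21.7
scene origin 259 195 [array([284.1, 213.9]), array([276.8, 203.1])]
side origin 259 154 [array([284. , 172.3]), array([294.7, 161.7])]
wrist origin 228 194 [array([253.5, 212.2]), array([253.8, 234.1])]
```

View pics/m4.png

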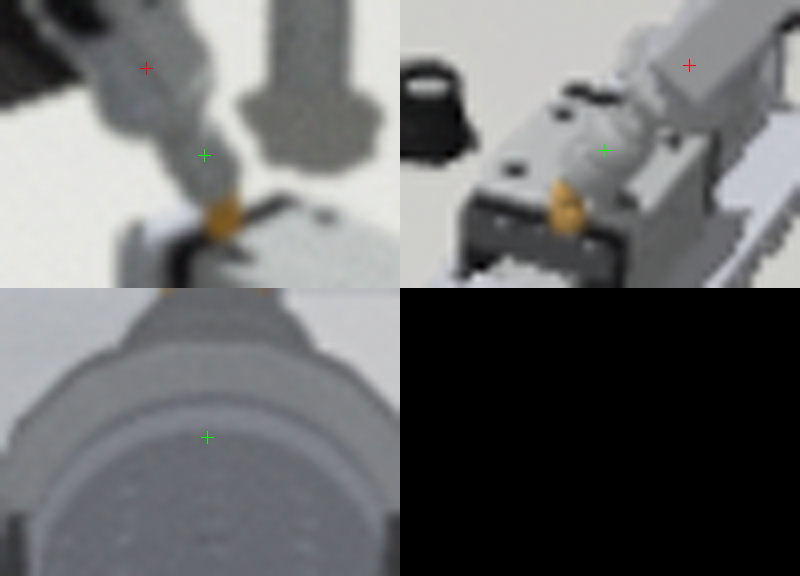

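The coupler has snapped over the head: the sleeve covers it down to the brass body. The spring is compressing at about 0.4 N/mm, with an estimated stroke near 7 mm. I'll push about 3 mm more.

```bash
python3 - <<'E'
from h import *
n,M=axes(3.8,0);H=np.load('H.npy')
f0=np.array([.34,.33,-3.14])
for d in (.046,.045,.044,.0435):
    ctrl.line_to(H+n*d,M,vel=.02);F=[]
    for _ in range(5): ctrl.wait(.04);F.append(M.T@(np.array(ctrl.state()['ft_force'])-f0))
    F=np.mean(F,0);s=ctrl.state();e=M.T@(np.array(s['tcp_pos'])-H-n*d)
    print(d,'f tool',F.round(1),'err mm',(e*1e3).round(1),round(s['finger_force'],1),s['opening'],round(s['t'],1))
    if F[2]<-18: print('stop');break
s=ctrl.state();p=np.array(s['tcp_pos']);save('wrist','w5.png')
for d in ctrl.tip_of('wrist','gun_grip')[:2]:
    o,v=ray('wrist',d['point'],s);print(d['conf'],d['point'],atz(M.T@(o-p),M.T@v,-.0213).round(4))
E
```

```text
0.046 f tool [  1.2  -2.  -14.8] err mm [ 0.   0.2 -1. ] 30.0 0.3024885950868438 22.4
0.045 f tool [  1.4  -1.6 -14.9] err mm [ 0.   0.2 -1. ] 30.0 0.30402356290399085 22.8
0.044 f tool [  1.5  -2.1 -15.5] err mm [ 0.   0.2 -1. ] 30.0 0.3032176304648383 23.3
0.0435 f tool [  1.5  -1.5 -15.3] err mm [ 0.   0.3 -1. ] 30.0 0.30265472555349016 23.7
0.79 [246.3, 255.0] [ 0.0007  0.0006 -0.0213]
```

```bash
python3 -c "
from workcell import ctrl
print(ctrl.close_job())"
```

```text
the job is handed in; nothing more can be done
None
```

I've handed the job in with the coupler snapped over the nipple, the gun still gripped and square to it, and the spring held in at about 10 of 12 mm (estimated from travel and a 15 N push); the judge's result wasn't shown.

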